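# Clamp a power transistor to its heat sink with cross-lock tweezers

## Task

Pick up the cross-lock tweezers by squeezing their dark fibre grips, which opens the jaws, and bring the open jaws astride the heat sink's plate and the metal tab of the leaning transistor in front of it. With the tweezers still squeezed open, press the tab flat against the plate with the front jaw, which bends the leads, and slide the jaws down the tab until they just sit on the shoulder of the transistor's black body; then let the tweezers spring shut and leave them clamped there, level and centred on the tab, holding tab and plate together. Be gentle, above all downwards, because the leads are not soldered yet; touch the board and its parts with the tweezers only and leave the other things on the bench where they are.

Things in the scene. Friction and masses are not known exactly. Their poses are not given: they have to be found in the camera images.
- tweezers: Steel cross-lock (self-closing) tweezers, 162 mm long, about 34 g, lying flat on the bench. Origin: midway between the two fibre grips, on the underside; x points along the tweezers to the jaws, y across, z up. The blades cross at x = 33 mm; welded tail at x -82 to -98 mm. Held by the grips, they give about 0.3 to 0.5 mm at the jaws per newton.
- tweezers_grips (a point): Point midway between the dark fibre grips (x = 0, z = 7 mm of the tweezers). Grips: x -16 to 16, z 0 to 14 mm, outer faces 28 mm apart at rest. Squeezing them (7 N at first, 10 N at the end) opens the jaws; studs stop the squeeze at about 19.5 mm over the grips.
- tweezers_jaws (a point): Point between the jaws, at the middle of their length and height (x = 53, z = 7 mm of the tweezers). Each jaw is a serrated flat bar x 41 to 65, z 3 to 11 mm, 3 mm thick; inner faces touch at rest and are about 14 mm apart when squeezed open (up to 3 mm more if squeezed hard). Shut on tab and plate they clamp with about 4.7 N.
- blade_a (a joint): Opening of the blade whose grip is on the tweezers' +y side and whose jaw is on the -y side: 0 jaws shut, 0.05 rad squeezed fully open.
- blade_b (a joint): Opening of the other blade (grip on -y, jaw on +y): 0 shut, 0.05 rad squeezed fully open.
- board: Green circuit board, 110 (x) by 100 (y) mm, level, held fast between two light metal rails (at y = -54 and +54 mm, 12 mm wide, tops 3 mm over the board). Origin: centre of its upper face, 20 to 28 mm over the bench. Tall parts (up to 28 mm) stand only on its +y half; the sink (axes parallel to the board's) stands near its -y edge, with room for the tweezers' tail to point to -y.
- sink: Aluminium heat sink fixed upright on the board. Origin: on the board's face, at the middle of the foot of its plate's front face; x points out of that face towards the transistor, y along the plate, z up. The plate (sink_plate) spans x -3 to 0, y -15 to 15, z 0 to 33 mm; behind it fins, x -15 to -3 mm, only 12 mm high. Plate and tab stand up to 14 N of push.
- plate_top (a point): Middle of the top edge of the sink's plate, 33 mm over the board. The transistor before the plate leans away from it (to the sink's +x) by 0.08 to 0.20 rad about the lead holes at the start; its leads stay as bent. Bending takes 5 to 8 N at the tab, more than the tweezers' spring can do; the push rises steeply once the tab's back is flat on the plate.
- lead_holes (a point): Where the transistor's three leads enter the board, 2 mm before the plate. Transistor, 15 mm wide: black body (transistor_body) 4.8 mm thick, 12 tall, stands up to 7 N; above it copper tab (transistor_tab) 2 mm thick, 9 tall, flush at the back, so a 2.8 mm shoulder in front. Upright, the shoulder is 16 to 22 mm over the board: differs each time, not measured, nor is the lean.
- solder_spool: White solder spool on the bench, 54 mm across, 28 mm high, standing on a flange; origin at its underside. Leave it alone.
- flux_tin: Yellow round tin, 54 mm across, 22 mm high; origin at its underside. Leave it alone.
- multimeter: Yellow multimeter lying on its back, 135 by 72 by 38 mm; origin at the centre of its underside. Leave it alone.
- screwdriver: Red-handled screwdriver lying on the bench, 190 mm long along its x axis, handle to -x. Leave it alone.
Mind the look-alikes: they are no part of the job. Of the things that look like the tweezers, the middle-sized one is meant.

How it is judged:
By the outcome, as a careful person would: the job done as asked, in the order asked, and still so for the second after the job is handed in, with the robot touching nothing.
It also fails if it takes over 61 s, if anything falls off the work surface, if the arm or the gripper's body presses on something with over 40 N, if the wrist force passes 120 N, or if a joint passes its speed limit or range.

## Robot

A 7-joint arm with a two-finger parallel gripper is mounted at the origin on the work surface. World frame = base frame: x ahead of the robot, y to its left, z up, the work surface at z = 0. Lengths are in m, angles in rad, forces in N, time in s.
With the tool pointing down it reaches from about 0.425 to 0.95 m from the base axis. Payload 4.7 kg.
Tool frame: the origin (TCP) lies midway between the tips of the shut fingers; the grasp point (between the pads) lies 19 mm behind it; z points along the fingers, y is the line along which they close (so a half turn about z gives the same grasp; the last joint's range is limited). The gripper opens to 87 mm and grips with 3 to 60 N. Pads are 19 mm wide; open, the fingers measure 117 mm over their backs; the gripper's body (75 mm by 190 mm) begins 51 mm behind the grasp point.
Start: joints at [1.162, 0.469, -0.049, 1.532, 0.024, 1.141, -0.082], TCP at [0.25, -0.627, 0.223] pointing down, gripper open.
Joint ranges: [-2.59, 2.59], [-0.33, 1.99], [-1.39, 1.29], [0.1, 2.45], [-1.04, 4.18], [0.21, 1.99], [-2.66, 2.66]. Speed limits (rad/s): [2.57, 2.57, 3.14, 3.14, 3.14, 3.14, 3.14].

## Interface

Orientations are given as a unit quaternion [w, x, y, z].
In Python, from workcell import manip gives the robot as it stands.
- The arm moves only by the shell command python3 -m jog 'ROWS'. ROWS is JSON, a list of rows, each a list of 3 entries, a list of its own where there are three numbers: the shift along the tool's x, y, z in cm, then the turn about the tool's z in rad, then the closure in counts, from 0 (fully open) to 255 (shut). In form: [[[x, y, z], roll, fingers], ...]. A call has 1 to 20 rows; each row is the pose to reach, as a shift and turn from the pose commanded when the call began, along the tool's axes at that moment; what a row does not reach only later rows make up. A row lasts 1/10 s, in which the tool goes at most 50 mm and 8.59 degrees, less where a joint would pass 70% of its speed; a pose out of reach is approached as far as the arm can. A call with a gripper value outside its range is refused whole. The fingers move at their own pace and stop on an object; the grip force is fixed at half the most. Time passes only in rows, so rows that repeat a pose let the fingers close. It gives the time, the measured TCP pose, the force, the opening and the grip force at its end, in the units of the state.
- manip.get_state(): the state, without advancing time (a new reading comes with each control period).
- manip.grab_frame(name): name is "side" or "top"; returns a dict with "color" (420x560x3 uint8, red, green, blue), "depth" (420x560 float32, m along the optical axis (not along the pixel's ray), 0 where there is no reading), "camera_matrix" (3x3 intrinsics, pixels), "origin" and "orientation" of the camera in the world. Camera axes: x right, y down, z forward; pixel columns grow to the right and rows downward; lengths in m; the calibration is good to about 2 mm. A picture is of the moment at which its call begins.
- manip.hand_in(): hands the job in; it is judged then, once.
Trained networks look in a picture, given as the dict that the camera call returned (one of the last four; its "shot" number tells which), for a name from the list of things; names that differ only in an ending like _2 or _b are one class to them, and where a whole thing is asked for, a point or a joint stands for the part that bears it (a point fixed in the world has none). Each returns a list of dicts, best first, with "confidence" (0 to 1); they miss things now and then, are a little off and sometimes report something else, mostly with a low value. They report only what shows in the picture. A call takes as long as a camera call. They do not tell look-alikes from the thing itself.
- manip.boxes_of(query, picture): "position" ([column, row] in pixels, amid what is visible of it).
- manip.cut_out(query, picture): "pixels" (420x560 bool, what is visible of it) and "position" ([column, row] in pixels, amid what is visible of it).
- manip.mark_of(query, picture): "position" ([column, row] in pixels: a listed point, or the origin of a listed thing).
The state is a dict: "time_s": time; "joint_positions": joint angles; "joint_velocities": joint speeds; "tau": joint torques, N m; "tcp_pos": TCP position; "tcp_rot": TCP orientation; "ft_force": force on the tool from outside, world axes, zero at the start; "ft_torque": the same for the moment, N m; "grip_width": finger opening in m; "grip_force": force on a finger pad.
Only numpy, scipy, OpenCV 4.12 (cv2) and the standard library are available. Lean on these libraries where they do the work, as an engineer would, in place of code of your own. Each camera call takes 0.05 s, during which the arm holds its last target. There are 200 camera calls.

## Working session

There is one attempt and no reset: what is moved stays moved. The work goes in short steps, Python scripts to look and compute and a shell command to move; the robot and the scene stay as the last step left them, time stands still between calls to the robot, and variables do not carry over. Pictures are saved under pics/ and viewed, at most 10 in all, crops included, and the job is handed in when it is done.

```bash
mkdir -p pics; cat > h.py <<'E'
import numpy as np, cv2
from scipy.spatial.transform import Rotation as R
from workcell import manip
def rot(q): return R.from_quat([q[1],q[2],q[3],q[0]]).as_matrix()
def px2w(f,uv,d=None,z=None):
    K=np.array(f['camera_matrix']);r=np.linalg.inv(K)@np.array([uv[0],uv[1],1.0])
    M=rot(f['orientation']);o=np.array(f['origin'])
    w=M@r
    if z is not None: return o+w*(z-o[2])/w[2]
    if d is None:
        u,v=int(round(uv[0])),int(round(uv[1]));p=f['depth'][max(v-1,0):v+2,max(u-1,0):u+2];p=p[p>0]
        d=np.median(p) if p.size else np.nan
    return o+w*d
def w2px(f,p):
    c=rot(f['orientation']).T@(np.array(p)-np.array(f['origin']));q=np.array(f['camera_matrix'])@c;return q[:2]/q[2]
def cloud(f):
    K=np.array(f['camera_matrix']);v,u=np.mgrid[:420,:560];d=f['depth']
    r=np.stack([(u-K[0,2])/K[0,0],(v-K[1,2])/K[1,1],np.ones_like(d)],-1)*d[...,None]
    return r@rot(f['orientation']).T+np.array(f['origin'])
def save(f,n): cv2.imwrite('pics/'+n,cv2.cvtColor(f['color'],cv2.COLOR_RGB2BGR))
E
cat > a.py <<'E'
from h import *
np.set_printoptions(precision=4,suppress=True)
s=manip.get_state();print(s['time_s'],s['tcp_pos'],s['tcp_rot'],s['ft_force'])
ims=[]
for n in ['top','side']:
    f=manip.grab_frame(n);save(f,n+'0.png')
    print(n,f['origin'],f['orientation'],f['camera_matrix'][0])
    for q in ['tweezers','tweezers_grips','tweezers_jaws','board','sink','plate_top','lead_holes','screwdriver','multimeter']:
        for m in manip.mark_of(q,f)[:3]: print(q,np.round(m['position'],1),round(m['confidence'],2),px2w(f,m['position']))
E
python3 a.py
```

```text
0.0 [ 0.25   -0.6263  0.2215] [-0.0009  0.982   0.1888 -0.0002] [-0.1413  0.4707 -0.0848]
top [0.4419 0.008  0.9473] [-0.0563  0.7068 -0.7035  0.0482] [404.7233   0.     279.8619]
tweezers [439.2 267.6] 0.96 [ 0.4682 -0.35    0.0004]
tweezers [305.2 255.4] 0.67 [ 0.4947 -0.0403  0.0016]
tweezers [355.  223.7] 0.65 [ 0.5697 -0.1577  0.0014]
tweezers_grips [440.3 272.5] 0.64 [ 0.457  -0.3522 -0.0002]
tweezers_grips [358.9 227.8] 0.53 [ 0.5599 -0.1665  0.0024]
tweezers_grips [311.5 257. ] 0.5 [ 0.491  -0.0548  0.0034]
tweezers_jaws [463.3 247.9] 0.6 [ 0.5128 -0.401   0.017 ]
tweezers_jaws [353.5 246.1] 0.59 [ 0.5164 -0.1518  0.0085]
tweezers_jaws [306.5 270.6] 0.47 [ 0.4595 -0.0428  0.0081]
sink [233.5 255.7] 0.7 [0.4902 0.1199 0.0574]
sink [232.5 252.5] 0.45 [0.498  0.124  0.0434]
sink [356.5 223. ] 0.31 [ 0.5715 -0.1614  0.0004]
plate_top [230.  258.7] 0.52 [0.4847 0.1306 0.0337]
lead_holes [232.4 250.3] 0.53 [0.504  0.1264 0.0272]
screwdriver [407.2 164.4] 0.87 [ 0.7096 -0.2813  0.0164]
multimeter [126.1 170.5] 0.67 [0.6891 0.3793 0.0311]
side [ 0.4842 -0.5717  0.6911] [-0.371   0.92
[... 167 characters left out ...]
59.3 408.8] 0.64 [ 0.4616 -0.356   0.002 ]
tweezers_grips [256.2 403.3] 0.94 [ 0.4571 -0.3467  0.0016]
tweezers_grips [266.1 259.4] 0.76 [ 0.5016 -0.0548  0.0038]
tweezers_grips [303.8 296.9] 0.63 [ 0.568  -0.1574  0.0024]
tweezers_jaws [273.2 300.2] 0.93 [ 0.5061 -0.1567  0.0024]
tweezers_jaws [243.2 260.5] 0.76 [ 0.4517 -0.0479 -0.0003]
board [258.5 185.5] 0.91 [0.5039 0.1589 0.0276]
sink [305.8 296.4] 0.69 [ 0.5725 -0.1552 -0.0001]
sink [258.2 195.3] 0.57 [0.5003 0.1252 0.0261]
plate_top [256.5 186. ] 0.4 [0.4984 0.139  0.0446]
lead_holes [258.2 193.7] 0.59 [0.5008 0.1293 0.0276]
screwdriver [220.5 162.7] 0.73 [0.4084 0.2875 0.0083]
screwdriver [389.1 353.2] 0.65 [ 0.7023 -0.2916 -0.    ]
```

View pics/top0.png

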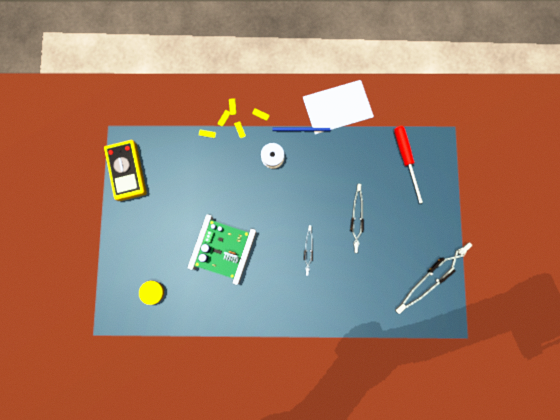

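View pics/side0.png

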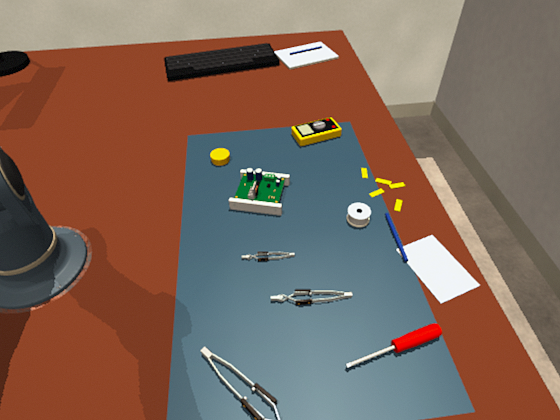

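The middle-sized tweezers lie at top (357,220), with jaws at (356,250) towards the robot and tail at (360,186). The board's sink is near top (231,257), and the white rails are tilted about 22°. I'll look closer at both.

```bash
cat > b.py <<'E'
from h import *
t=cv2.imread('pics/top0.png');s=cv2.imread('pics/side0.png')
a=cv2.resize(t[205:290,180:265],(400,400),interpolation=cv2.INTER_CUBIC)
b=cv2.resize(s[165:220,222:297],(400,293),interpolation=cv2.INTER_CUBIC)
c=cv2.resize(t[178:258,340:375],(175,400),interpolation=cv2.INTER_CUBIC)
o=np.zeros((600,800,3),np.uint8);o[:400,:400]=a;o[:293,400:800]=b;o[300:300+300,620:620+131]=cv2.resize(c,(131,300))
cv2.imwrite('pics/m1.png',o)
E
python3 b.py
```

```text
(no output)
```

View pics/m1.png

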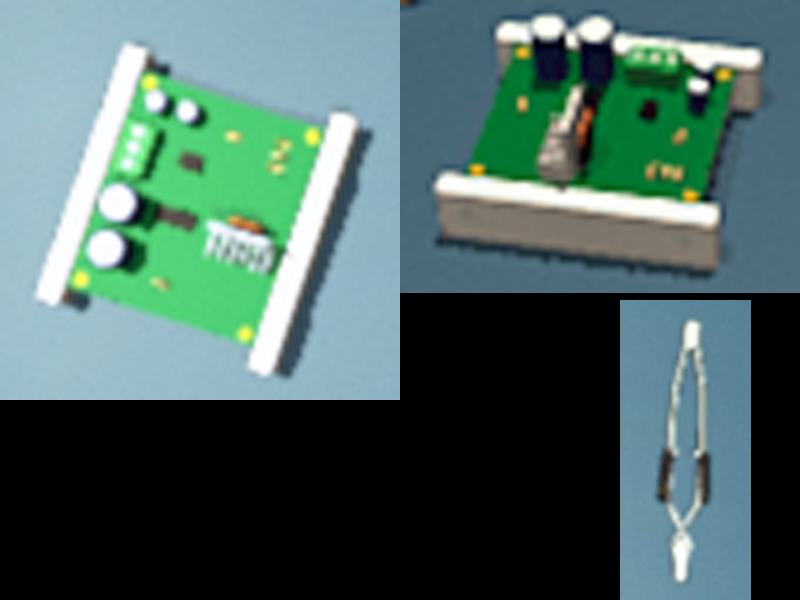

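The sink's fins face the robot (crop (240,250)). The copper tab is on the board's +x side, at top pixel about (232,252). Sink x is therefore board +x, and the tweezers must point along board +y. Next I'll measure.

```bash
cat > c.py <<'E'
from h import *
np.set_printoptions(precision=4,suppress=True)
for n in ['top','side']:
    f=manip.grab_frame(n);c=cloud(f);np.savez(n+'1.npz',**{k:np.array(v) for k,v in f.items()})
    g0=np.array([0.56,-0.16,0.007])
    for m in manip.cut_out('tweezers',f)[:3]:
        v,u=np.nonzero(m['pixels']);P=np.array([px2w(f,(a,b),z=0.01) for a,b in zip(u,v)])[:,:2]
        mu=P.mean(0)
        if np.linalg.norm(mu-g0[:2])>0.06: continue
        U=np.linalg.svd(P-mu)[2][0]; U*=-np.sign(U[0])
        s=(P-mu)@U; W=np.array([-U[1],U[0]]); t=(P-mu)@W
        o=mu+U*((s.min()+s.max())/2+0.0165)  # origin
        end=lambda lo,hi: np.mean(t[(s-s.min()>lo)&(s-s.min()<hi)])
        print(n,'tw len',np.ptp(s),'origin',o,'yaw',np.degrees(np.arctan2(U[1],U[0])),'n',len(u),'t tail/jaw',end(0,.016),end(s.max()-s.min()-.022,.2))
        col=f['color'][v,u].sum(1); dk=col<250; print('  dark centroid',P[dk].mean(0),dk.sum())
    H=cv2.cvtColor(f['color'],cv2.COLOR_RGB2HSV)
    G=(H[...,0]>45)&(H[...,0]<80)&(H[...,1]>120)&(H[...,2]>50)
    nlab,lab,st,ce=cv2.connectedComponentsWithStats(G.astype(np.uint8));k=1+np.argmax(st[1:,4]);G=lab==k
    zb=np.median(c[G][:,2]);print('board z',zb,np.percentile(c[G][:,2],[10,90]))
    # white rails
    Wm=(H[...,1]<60)&(H[...,2]>150)&(np.hypot(c[...,0]-.51,c[...,1]-.16)<.1)
    nl,lab,st,ce=cv2.connectedComponentsWithStats(Wm.astype(np.uint8))
    for k in range(1,nl):
        if st[k,4]>60:
            v,u=np.nonzero(lab==k);P=np.array([px2w(f,(a,b),z=zb+.003) for a,b in zip(u,v)])[:,:2]
            r=cv2.minAreaRect(P.astype(np.float32)*1000);mu=P.mean(0);U=np.linalg.svd(P-mu)[2][0];U*=np.sign(U[0]);print(' white',st[k],mu,np.array(r[0]),r[1],'yaw',np.degrees(np.arctan2(U[1],U[0])))
    for q in ['sink','transistor_tab','transistor_body','sink_plate','plate_top','lead_holes','board']:
        for m in manip.mark_of(q,f)[:1]: print(q,np.round(m['position'],1),round(m['confidence'],2),px2w(f,m['position']))
E
python3 c.py
```

```text
top tw len 0.15913512076114988 origin [ 0.568  -0.1575] yaw 175.218980400956 n 126 t tail/jaw 0.000669836187036474 0.00219519818520917
  dark centroid [ 0.5662 -0.1503] 22
board z 0.026598415460747815 [0.0245 0.0289]
 white [ 177  213   38   76 1429] [0.5097 0.215 ] [504.3493 211.503 ] (81.82203674316406, 170.18727111816406) yaw -1.422449193176293
 white [232 228  25  57 360] [0.4908 0.1   ] [491.1531  99.8458] (15.704907417297363, 133.66151428222656) yaw -17.97528859209957
 white [224 252  14  11  91] [0.4894 0.1301] [489.326  130.2934] (34.38785934448242, 15.489683151245117) yaw 68.70698119351131
sink [231.3 252.5] 0.56 [0.498  0.1267 0.0435]Traceback (most recent call last):
  File "c.py", line 28, in <module>
    for m in manip.mark_of(q,f)[:1]: print(q,np.round(m['position'],1),round(m['confidence'],2),px2w(f,m['position']))
             ~~~~~~~~~~~~~^^^^^
ValueError: it knows: board, flux_tin, lead_holes, multimeter, plate_top, screwdriver, sink, solder_spool, tweezers, tweezers_grips, tweezers_jaws
```

```bash
cat > d.py <<'E'
from h import *
import os
np.set_printoptions(precision=4,suppress=True)
if not os.path.exists('side1.npz'):
    f=manip.grab_frame('side');np.savez('side1.npz',**{k:np.array(v) for k,v in f.items()})
def pca(P):
    mu=P.mean(0);U=np.linalg.svd(P-mu,full_matrices=False)[2][0];return mu,U
def yaw(U): return np.degrees(np.arctan2(U[1],U[0]))
for n in ['top','side']:
    f=dict(np.load(n+'1.npz'));c=cloud(f)
    big=lambda u0,u1,v0,v1: (np.meshgrid(np.arange(u0,u1),np.arange(v0,v1)))
    # tweezers ROI by world region
    v,u=np.mgrid[:420,:560]
    K=f['camera_matrix'];r=np.stack([(u-K[0,2])/K[0,0],(v-K[1,2])/K[1,1],np.ones(u.shape)],-1)@rot(f['orientation']).T
    def plane(z): return f['origin']+r*((z-f['origin'][2])/r[...,2])[...,None]
    P=plane(.008);S=f['color'].astype(float).sum(2);H=cv2.cvtColor(f['color'],cv2.COLOR_RGB2HSV)
    roi=(abs(P[...,0]-.58)<.11)&(abs(P[...,1]+.16)<.03)
    sat=H[...,1]
    Wt=roi&(sat<70)&(S>330)
    mu,U=pca(P[Wt][:,:2]);U*=-np.sign(U[0]);s=(P[Wt][:,:2]-mu)@U
    pts=P[Wt][:,:2];tail=pts[s<s.min()+.016].mean(0);jaw=pts[s>s.max()-.022].mean(0)
    print(n,'white n',Wt.sum(),'len',np.ptp(s),'tail',tail,'jaw',jaw,'yaw',yaw(jaw-tail),'orig by ends',mu+U*((s.min()+s.max())/2+.0165))
    D=roi&(S<200); 
    nl,lab,st,ce=cv2.connectedComponentsWithStats(D.astype(np.uint8))
    for k in range(1,nl):
        if st[k,4]>4: print('  dark',st[k],P[lab==k].mean(0)[:2], S[lab==k].mean())
    roi=np.hypot(P[...,0]-.51,P[...,1]-.16)<.1
    G=roi&(H[...,0]>45)&(H[...,0]<80)&(sat>120)
    nl,lab,st,ce=cv2.connectedComponentsWithStats(G.astype(np.uint8));k=1+np.argmax(st[1:,4]);G=lab==k
    Pb=plane(.0255);g=(Pb[G][:,:2]*1000).astype(np.float32);R_=cv2.minAreaRect(g);print('board rect',R_,'z',np.median(c[G][:,2]))
    Wm=roi&(S>600)&(sat<60);nl,lab,st,ce=cv2.connectedComponentsWithStats(Wm.astype(np.uint8))
    Pr=plane(.0285)
    for k in range(1,nl):
        if st[k,4]>40: mu,U=pca(Pr[lab==k][:,:2]);U*=np.sign(U[0]);print('  white',st[k],mu,yaw(U),np.ptp((Pr[lab==k][:,:2]-mu)@U))
    q=(np.hypot(c[...,0]-.495,c[...,1]-.128)<.03)&(c[...,2]>.044)
    for a,b in zip(*np.nonzero(q)): print('   hi',b,a,c[a,b],f['color'][a,b]) if n=='top' else 0
E
python3 d.py
```

```text
top white n 329 len 0.16647604156730128 tail [ 0.6582 -0.1675] jaw [ 0.5126 -0.1569] yaw 175.82905070309454 orig by ends [ 0.567  -0.1606]
  dark [350 219   4  13  22] [ 0.568  -0.1483] 146.77272727272728
  dark [361 219   3  13  25] [ 0.5671 -0.1736] 162.04
board rect ((507.76324462890625, 151.97640991210938), (93.27058410644531, 112.74878692626953), 72.23040008544922) z 0.026599013324739018
  white [187 214  24  56 371] [0.5217 0.202 ] -17.02276243937971 0.1304706739388976
  white [232 229  24  56 317] [0.491  0.1003] -17.895521297062146 0.1302340701186912
  white [224 252  13   7  46] [0.4929 0.1339] 81.18885586417248 0.02851660493710427
  white [199 254   7   8  42] [0.4879 0.1953] 9.087531338351033 0.015701062812791232
   hi 228 251 [0.5008 0.133  0.0514] [134 189 104]
   hi 229 251 [0.5007 0.1307 0.0526] [208 177  94]
   hi 230 251 [0.5009 0.1287 0.0508] [202 159  85]
   hi 224 252 [0.498  0.1405 0.0605] [207 242 236]
   hi 225 252 [0.498  0.1384 0.06  ] [218 244 241]
   hi 226 252 [0.4981 0.1364 0.0588] [197 236 227]
   hi 229 252 [0.499  0.1316 0.0453] [195 152  91]
   hi 230
[... 1479 characters left out ...]
g by ends [ 0.5692 -0.1691]
  dark [295 290  15   2  17] [ 0.5678 -0.1449] 75.47058823529412
  dark [308 293   3   4   5] [ 0.5777 -0.1568] 122.8
  dark [292 295  13   2  14] [ 0.5559 -0.1554] 133.07142857142858
  dark [324 294   6   1   6] [ 0.6135 -0.1602] 168.5
  dark [295 299  18   8  93] [ 0.5648 -0.1739] 91.79569892473118
  dark [271 301  12   2  17] [ 0.5104 -0.1637] 126.11764705882354
board rect ((531.6210327148438, 150.424072265625), (99.68327331542969, 61.71504211425781), 74.01229858398438) z 0.027148119414631577
  white [262 172  27   6  70] [0.5537 0.1945] -19.911313756868413 0.06940482283287383
  white [229 198  53   9 179] [0.491  0.1007] -17.775491119445174 0.12810847105183296
```

Measurements:

| Item | Value |
|---|---|
| Tweezers grips | about (0.5675, -0.161), yaw 176° |
| Board yaw | -17.7° |
| Board top | z = 0.0265 |
| Plate top centre | about (0.494, 0.1275, 0.060) |

Moving above the tweezers.

```bash
python3 -m jog '[[[5,-3,1],-0.14,100],[[10,-6.5,3],-0.28,100],[[14,-9.5,5],-0.42,100],[[18,-12.5,7],-0.56,100],[[22.5,-15,9],-0.7,100],[[27,-18,10],-0.84,100],[[31,-21,12],-0.98,100],[[36,-24,13],-1.12,100],[[40,-27,14],-1.26,100],[[44,-30,15],-1.4,100],[[46.8,-31.5,16],-1.54,100],[[46.8,-31.5,16],-1.68,100],[[46.8,-31.5,16],-1.82,100],[[46.8,-31.5,16],-1.96,100],[[46.8,-31.5,16],-2.1,100],[[46.8,-31.5,16],-2.25,100],[[46.8,-31.5,16],-2.4,100],[[46.8,-31.5,16],-2.55,100],[[46.8,-31.5,16],-2.689,100],[[46.8,-31.5,16],-2.689,100]]'
cat > st.py <<'E'
from h import *
s=manip.get_state();M=rot(s['tcp_rot']);print(s['time_s'],np.round(s['tcp_pos'],4),'yaw',np.round(np.degrees(np.arctan2(M[1,0],M[0,0])),2),'zax',np.round(M[:,2],4),'F',np.round(s['ft_force'],2),'T',np.round(s['ft_torque'],3),'w',s['grip_width'],s['grip_force'])
E
python3 st.py; python3 -c "
from workcell import manip;print(manip.get_state()['joint_positions'])"
```

```text
time_s: 3.2
tcp_pos: [0.5682, -0.1612, 0.0624]
tcp_rot: [0.0, 0.037, 0.999, 0.0]
ft_force: [0.2, 0.4, -0.2]
grip_width: 0.0531
grip_force: 0.0
3.2 [ 0.5682 -0.1612  0.0624] yaw 175.77 zax [ 1.e-04  6.e-04 -1.e+00] F [ 0.19  0.42 -0.24] T [ 0.071 -0.143  0.026] w 0.05307751414625899 0.0
[ 0.75072279  0.64099963 -0.75437944  1.84925095  0.56095898  0.87697386
  1.22007273]
```

```bash
python3 -m jog '[[[0,0,1.5],0,100],[[0,0,3.5],0,100],[[0,0,5],0,100],[[0,0,5.7],0,100],[[0,0,5.9],0,100],[[0,0,5.9],0,100]]'; python3 st.py; python3 -m jog '[[[0,0,0],0,170],[[0,0,0],0,180],[[0,0,0],0,190],[[0,0,0],0,255],[[0,0,0],0,255],[[0,0,0],0,255],[[0,0,0],0,255],[[0,0,0],0,255]]'; python3 st.py
```

```text
time_s: 3.8
tcp_pos: [0.5684, -0.1606, 0.0035]
tcp_rot: [0.0, 0.036, 0.999, 0.0]
ft_force: [0.3, 0.6, 0.7]
grip_width: 0.0529
grip_force: 0.0
3.8 [ 0.5684 -0.1606  0.0035] yaw 175.82 zax [ 1.e-04  1.e-04 -1.e+00] F [0.32 0.6  0.66] T [ 0.096 -0.127 -0.015] w 0.0528780726359108 0.0
time_s: 4.6
tcp_pos: [0.5684, -0.1608, 0.0039]
tcp_rot: [0.0, 0.036, 0.999, -0.0]
ft_force: [-1.2, 0.3, 3.1]
grip_width: 0.018
grip_force: 29.9
4.6 [ 0.5684 -0.1608  0.0039] yaw 175.83 zax [ 6.e-04 -1.e-04 -1.e+00] F [-1.24  0.29  3.12] T [ 0.12  -0.099  0.004] w 0.017975413780079965 29.87926036119461
```

```bash
python3 -m jog '[[[0,0,-1],0,255],[[0,0,-3],0,255],[[0,0,-6],0,255],[[0,0,-9],0,255],[[1,2.5,-11.6],0.13,255],[[2,5,-11.6],0.27,255],[[3,7.5,-11.6],0.4,255],[[4,10,-11.6],0.54,255],[[5.3,12.5,-11.6],0.68,255],[[6.5,15,-11.6],0.82,255],[[7.5,17.5,-11.6],0.96,255],[[9,20,-11.6],1.1,255],[[10,22,-11.6],1.24,255],[[10.44,22.88,-11.6],1.38,255],[[10.44,22.88,-11.6],1.52,255],[[10.44,22.88,-11.6],1.66,255],[[10.44,22.88,-11.6],1.806,255],[[10.44,22.88,-11.6],1.806,255],[[10.44,22.88,-11.6],1.806,255]]'; python3 st.py
cat > e.py <<'E'
from h import *
import sys
np.set_printoptions(precision=4,suppress=True)
k=sys.argv[1];o=[]
for n in ['top','side']:
    f=manip.grab_frame(n);np.savez(n+k+'.npz',**{a:np.array(v) for a,v in f.items()})
    for q in ['tweezers_grips','tweezers_jaws','plate_top']:
        for m in manip.mark_of(q,f)[:3]: print(n,q,np.round(m['position'],1),round(m['confidence'],2))
    c=w2px(f,(.494,.1275,.06));u,v=int(c[0]),int(c[1])
    x=cv2.cvtColor(f['color'],cv2.COLOR_RGB2BGR)[v-30:v+45,u-30:u+35];o.append(cv2.resize(x,(390,450),interpolation=cv2.INTER_CUBIC));print(n,'crop corner',u-30,v-30,'scale 6')
cv2.imwrite('pics/e%s.png'%k,np.hstack(o))
E
python3 e.py 2
```

```text
time_s: 6.5
tcp_pos: [0.4805, 0.0751, 0.1198]
tcp_rot: [0.0, 0.806, 0.592, 0.0]
ft_force: [0.8, -0.1, -1.3]
grip_width: 0.0184
grip_force: 29.9
6.5 [0.4805 0.0751 0.1198] yaw 72.55 zax [ 2.e-04 -1.e-04 -1.e+00] F [ 0.81 -0.06 -1.34] T [-0.031 -0.061  0.037] w 0.018375932752468665 29.877240657806396
top tweezers_grips [441.3 272.2] 0.85
top tweezers_grips [312.  253.8] 0.57
top tweezers_grips [125.5 168.1] 0.3
top tweezers_jaws [467.9 246.3] 0.62
top tweezers_jaws [307.4 269.5] 0.55
top plate_top [125.9 170.1] 0.42
top crop corner 199 223 scale 6
side tweezers_grips [257.4 400.9] 0.94
side tweezers_grips [249.6 180.4] 0.74
side tweezers_grips [264.6 260.3] 0.74
side tweezers_jaws [246.4 258.8] 0.81
side tweezers_jaws [253.6 167.1] 0.53
side plate_top [256.3 187.3] 0.6
side crop corner 224 154 scale 6
```

View pics/e2.png

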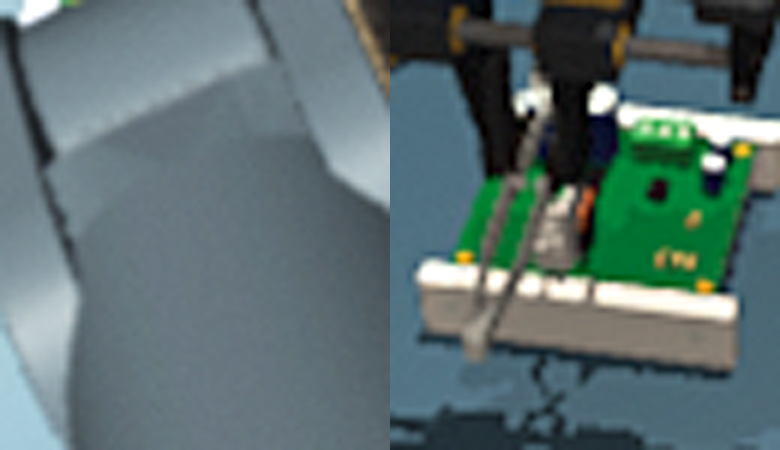

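The top view is now blocked by the arm. The side view shows the blades and tail at crop (475,345), with the jaws behind a finger. I'll check calibration by overlaying model outlines on both views.

```bash
cat > g.py <<'E'
from h import *
np.set_printoptions(precision=4,suppress=True)
y=np.radians(-17.7);ux=np.array([np.cos(y),np.sin(y),0]);uy=np.array([-ux[1],ux[0],0])
pc=np.array([.494,.1275,.0596]); org=pc+1.5e-3*ux-[0,0,.033]   # sink origin
def ov(f,c0,sz,sc,lines):
    u,v=c0;im=cv2.cvtColor(f['color'],cv2.COLOR_RGB2BGR)[v:v+sz[1],u:u+sz[0]]
    im=cv2.resize(im,None,fx=sc,fy=sc,interpolation=cv2.INTER_NEAREST)
    for a,b in lines:
        p=[tuple(int(round(t)) for t in ((w2px(f,q)-[u,v]+.5)*sc)) for q in (a,b)]
        cv2.line(im,p[0],p[1],(255,0,255),1)
    return im
S=lambda x,yy,z: org+x*1e-3*ux+yy*1e-3*uy+np.array([0,0,z*1e-3])
pl=[(S(a,b,c),S(d,e,g)) for a,b,c,d,e,g in [(-3,-15,33,-3,15,33),(0,-15,33,0,15,33),(-3,-15,33,0,-15,33),(-3,15,33,0,15,33),(0,-15,0,0,-15,33),(-15,-15,12,-15,15,12),(-15,-15,12,-3,-15,12),(0,-15,0,0,15,0)]]
f1=dict(np.load('top1.npz'));f2=dict(np.load('side1.npz'));f3=dict(np.load('side2.npz'))
tc=np.array([.4805,.0751,.1163]);tx=np.array([np.cos(np.radians(72.55)),np.sin(np.radians(72.55)),0]);ty=np.array([-tx[1],tx[0],0])
T=lambda x,yy,z: tc+1e-3*((x+.9)*tx+yy*ty)+[0,0,z*1e-3]
tw=[(T(-98,-4,14),T(-98,4,14)),(T(-82,-4,14),T(-82,4,14)),(T(-98,-4,14),T(-82,-4,14)),(T(-98,4,14),T(-82,4,14)),(T(-98,0,7),T(-16,0,7)),(T(-16,9.2,14),T(16,9.2,14)),(T(-16,-9.2,14),T(16,-9.2,14))]
a=ov(f1,(212,238),(35,30),11,pl);b=ov(f2,(240,175),(35,30),11,pl);c=ov(f3,(225,160),(50,60),5,tw)
o=np.zeros((600,800,3),np.uint8);o[:330,:385]=a;o[:330,400:785]=b;o[332:600,:250]=c[32:300];o[332:600,300:550]=ov(f2,(240,175),(35,30),7,[])[:210,:245].repeat(1,0) if 0 else o[332:600,300:550]
o[335:335+210,300:545]=ov(f2,(240,175),(35,30),7,[]);cv2.imwrite('pics/g.png',o)
cl=cloud(f2)
q=(np.hypot(cl[...,0]-.495,cl[...,1]-.128)<.03)&(cl[...,2]>.05)
for v,u in zip(*np.nonzero(q)): print(u,v,cl[v,u],f2['color'][v,u])
E
python3 g.py
```

```text
254 181 [0.4935 0.1411 0.0598] [129 151 115]
255 181 [0.4959 0.1415 0.0591] [144 152 128]
254 182 [0.4932 0.1367 0.0604] [210 211 182]
255 182 [0.4957 0.1399 0.0573] [208 195 179]
253 183 [0.4906 0.135  0.0591] [126 161 119]
254 183 [0.493  0.1339 0.0598] [237 226 204]
255 183 [0.4955 0.1438 0.0506] [200 181 168]
253 184 [0.4903 0.1301 0.0603] [165 182 148]
254 184 [0.4927 0.1274 0.0624] [206 202 181]
253 185 [0.4901 0.1275 0.0594] [201 206 174]
254 185 [0.4925 0.1302 0.0567] [197 188 171]
256 185 [0.4974 0.1343 0.0523] [94 62 50]
252 186 [0.4875 0.123  0.0606] [118 164 118]
253 186 [0.4898 0.1239 0.0595] [229 224 198]
254 186 [0.4923 0.1292 0.0544] [190 174 163]
256 186 [0.4971 0.13   0.053 ] [172  94  57]
252 187 [0.4872 0.1225 0.0579] [205 203 179]
253 187 [0.4896 0.1206 0.0593] [224 212 193]
256 187 [0.4968 0.1257 0.0537] [166  92  56]
252 188 [0.487  0.1171 0.0596] [248 226 211]
253 188 [0.4893 0.1191 0.0575] [216 200 185]
255 188 [0.4941 0.1238 0.0525] [157  96  64]
256 188 [0.4966 0.1259 0.0503] [169  94  51]
252 189 [0.4867 0.1131 0.0601] [195 181 166]
253 189 [0.4891 0.1186 0.0547] [155 144 132]
255 189 [0.4939 0.121  0.0519] [166  94  59]
252 190 [0.4865 0.1164 0.0538] [107 100  91]
253 190 [0.4889 0.119  0.0511] [78 74 69]
252 191 [0.4863 0.1154 0.0515] [121 113 102]
252 192 [0.486  0.1129 0.0506] [118 111  99]
```

View pics/g.png

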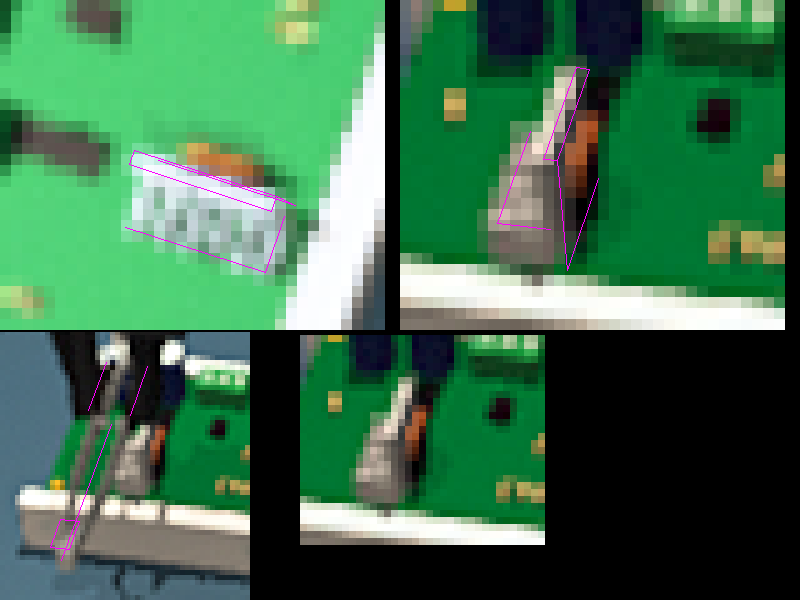

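```bash
cat > k.py <<'E'
from h import *
np.set_printoptions(precision=4,suppress=True)
f1=dict(np.load('top1.npz'));f2=dict(np.load('side1.npz'))
def dots(f,roi):
    H=cv2.cvtColor(f['color'],cv2.COLOR_RGB2HSV).astype(int)
    w=((H[...,0]>22)&(H[...,0]<38)&(H[...,1]>110)&(H[...,2]>150)&roi)
    n,l,s,c=cv2.connectedComponentsWithStats(w.astype(np.uint8));return [(c[i],s[i,4]) for i in range(1,n) if s[i,4]>=2]
for n,f in (('top',f1),('side',f2)):
    c=cloud(f)
    roi=np.hypot(c[...,0]-.507,c[...,1]-.15)<.08
    for p,a in dots(f,roi): print(n,p,a,px2w(f,p,z=.0266))
print('chip',px2w(f1,(219.9,238.5),z=.028),px2w(f2,(268.4,185.1),z=.028))
E
python3 k.py
```

```text
top [211.4 222.2] 5 [0.5684 0.1764 0.0266]
top [246.     233.7143] 7 [0.5421 0.0962 0.0266]
top [239.5 235. ] 2 [0.5391 0.111  0.0266]
top [196.7143 264.    ] 7 [0.4726 0.2068 0.0266]
top [231.5 275.5] 4 [0.4473 0.1272 0.0266]
side [244.5 174.5] 4 [0.4715 0.2072 0.0266]
side [282.5 178.5] 4 [0.5669 0.1778 0.0266]
side [235.  196.5] 2 [0.4437 0.1284 0.0266]
side [268.5 196.5] 2 [0.5249 0.117  0.0266]
side [272.  196.5] 4 [0.5334 0.1158 0.0266]
side [275.  201.5] 2 [0.5387 0.0975 0.0266]
chip [0.5308 0.1555 0.028 ] [0.5287 0.1565 0.028 ]
```

```bash
python3 -m jog '[[[0,0,1.5],0,255],[[0,0,3.5],0,255],[[0,0,4.7],0,255],[[0,0,5.0],0,255],[[0,0,5.0],0,255]]'; python3 st.py
cat > l.py <<'E'
from h import *
import sys
exec(open('g.py').read().split("f1=dict")[0].split("np.set_print")[1].join(["np.set_print",""]))
k=sys.argv[1];im=[]
s=manip.get_state();M=rot(s['tcp_rot']);tx=M[:,0]*[1,1,0];ty=np.array([-tx[1],tx[0],0]);tc=np.array(s['tcp_pos'])-[0,0,.0035]
T=lambda x,yy,z: tc+1e-3*((x+.9)*tx+yy*ty)+[0,0,z*1e-3]
tw=[(T(-98,-4,11),T(-98,4,11)),(T(-82,-4,11),T(-82,4,11)),(T(-98,-4,11),T(-82,-4,11)),(T(-98,4,11),T(-82,4,11)),(T(-98,0,7),T(-16,0,7)),(T(-16,9.2,14),T(16,9.2,14)),(T(-16,-9.2,14),T(16,-9.2,14)),
 (T(41,8,11),T(65,8,11)),(T(41,-8,11),T(65,-8,11)),(T(41,11,11),T(65,11,11)),(T(41,-11,11),T(65,-11,11))]
f=manip.grab_frame('side');np.savez('side%s.npz'%k,**{a:np.array(v) for a,v in f.items()})
ft=manip.grab_frame('top');np.savez('top%s.npz'%k,**{a:np.array(v) for a,v in ft.items()})
def fit(im): return im
a=ov(f,(225,165),(50,70),8,[]);b=ov(f,(225,165),(50,70),8,tw+pl)
cv2.imwrite('pics/l%s.png'%k,np.hstack([a,b]))
for q in ['tweezers_grips','tweezers_jaws','tweezers']:
    for n,g in (('side',f),('top',ft)):
        for m in manip.mark_of(q,g)[:4]:
            p=np.array(m['position'])
            if 200<p[0]<290 and p[1]<250: print(n,q,p,round(m['confidence'],2))
print('pred side grips',w2px(f,T(0,0,7)),'jaws',w2px(f,T(53,0,7)),'orig',w2px(f,T(0,0,0)))
E
sed -i 's/^exec.*$/src=open("g.py").read().split("f1=dict")[0]; exec(src)/' l.py
python3 l.py 3
```

```text
time_s: 7.4
tcp_pos: [0.4806, 0.075, 0.0693]
tcp_rot: [-0.0, 0.807, 0.59, -0.0]
ft_force: [-0.1, -0.1, -0.8]
grip_width: 0.0182
grip_force: 29.9
7.4 [0.4806 0.075  0.0693] yaw 72.37 zax [-7.e-04  0.e+00 -1.e+00] F [-0.11 -0.12 -0.81] T [ 0.039 -0.044  0.006] w 0.01819054468473569 29.87717181444168
side tweezers_grips [252.4 195.1] 0.65
side tweezers_jaws [254.6 183.4] 0.63
side tweezers [254.  198.5] 0.73
pred side grips [250.1688 196.1889] jaws [255.5107 180.8411] orig [250.4001 198.3927]
```

View pics/l3.png

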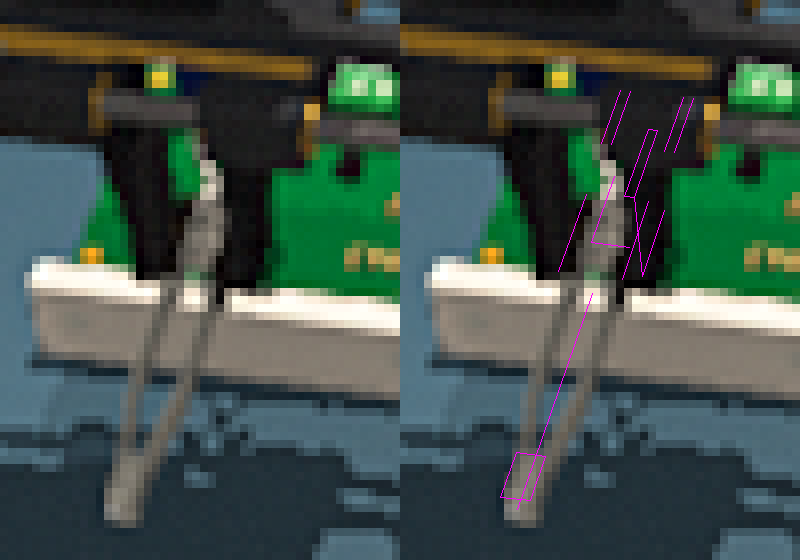

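The picture shows the tail at (523,500), and the fingers and blades match the kinematics in the side view to within about a pixel. The side camera puts the plate about 3 mm closer to the robot than the top camera does, so I'll aim between the two. The open gap tolerates either.

```bash
python3 -m jog '[[[0,-0.2,0],0,255],[[0,-0.2,0],0,255],[[0,-0.2,0.4],0,255],[[0,-0.2,0.7],0,255],[[0,-0.2,0.85],0,255],[[0,-0.2,1.0],0,255],[[0,-0.2,1.1],0,255]]'; python3 st.py;python3 -m jog '[[[0,0,0.1],0,255],[[0,0,0.2],0,255],[[0,0,0.3],0,255],[[0,0,0.3],0,255]]';python3 st.py
```

```text
time_s: 8.5
tcp_pos: [0.4787, 0.0755, 0.0583]
tcp_rot: [-0.0, 0.807, 0.59, -0.0]
ft_force: [0.0, 0.1, -0.5]
grip_width: 0.0185
grip_force: 29.9
8.5 [0.4787 0.0755 0.0583] yaw 72.35 zax [-2.e-04 -0.e+00 -1.e+00] F [ 0.04  0.07 -0.47] T [-0.035 -0.028 -0.012] w 0.018465006506959 29.877136945724487
time_s: 8.9
tcp_pos: [0.4787, 0.0755, 0.0555]
tcp_rot: [0.0, 0.807, 0.59, -0.0]
ft_force: [-0.5, -0.0, -0.1]
grip_width: 0.0182
grip_force: 29.9
8.9 [0.4787 0.0755 0.0555] yaw 72.35 zax [-1.e-04 -1.e-04 -1.e+00] F [-0.5  -0.01 -0.07] T [-0.018 -0.101 -0.044] w 0.018236432929417765 29.877195060253143
```

```bash
python3 -m jog '[[[0,0,0.1],0,255],[[0,0,0.2],0,255],[[0,0,0.2],0,255]]';python3 st.py;python3 -m jog '[[[0,0,0.1],0,255],[[0,0,0.2],0,255],[[0,0,0.2],0,255]]';python3 st.py; python3 l.py 4
```

```text
time_s: 9.2
tcp_pos: [0.4787, 0.0755, 0.0534]
tcp_rot: [0.0, 0.807, 0.59, -0.0]
ft_force: [-1.0, 0.3, 0.4]
grip_width: 0.0183
grip_force: 29.9
9.2 [0.4787 0.0755 0.0534] yaw 72.35 zax [-1.e-04 -1.e-04 -1.e+00] F [-1.01  0.32  0.41] T [-0.012 -0.106 -0.02 ] w 0.01829089953265205 29.877082407474518
time_s: 9.5
tcp_pos: [0.4786, 0.0755, 0.0514]
tcp_rot: [-0.0, 0.807, 0.59, -0.0]
ft_force: [-0.6, 1.1, -0.0]
grip_width: 0.018
grip_force: 29.9
9.5 [0.4786 0.0755 0.0514] yaw 72.35 zax [-3.e-04 -1.e-04 -1.e+00] F [-0.64  1.06 -0.02] T [ 0.031 -0.098  0.007] w 0.01802057835595871 29.877114593982697
side tweezers_grips [253.7 197.9] 0.71
side tweezers_jaws [255.4 189.1] 0.48
side tweezers_jaws [258.2 191.7] 0.2
side tweezers [253.8 207.4] 0.46
pred side grips [249.9008 201.728 ] jaws [255.1841 186.3849] orig [250.1303 203.869 ]
```

View pics/l4.png

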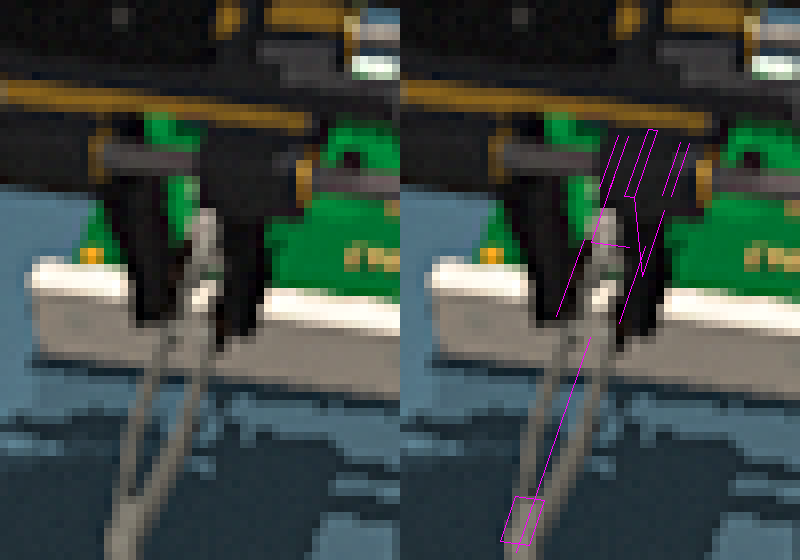

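Jaws are hidden by the finger at (640,180), but the blades and tail still match the overlay, and there's no contact force. I'll go a little lower, then press towards the plate in steps.

```bash
cat > fy.py <<'E'
from h import *
s=manip.get_state();M=rot(s['tcp_rot']);F=np.array(s['ft_force']);print('t',round(s['time_s'],2),'Fsink xyz',np.round([F@M[:,1],F@M[:,0],F[2]],2),'pos tool-y',round(1000*float(np.array(s['tcp_pos'])@M[:,1]),2),'z',round(1000*s['tcp_pos'][2],2),'Tz',round(s['ft_torque'][2],3),'w',round(1000*s['grip_width'],2))
E
python3 -m jog '[[[0,0,0.1],0,255],[[0,0,0.25],0,255],[[0,0,0.25],0,255]]'>/dev/null;python3 fy.py
python3 -m jog '[[[0,-0.05,0],0,255],[[0,-0.1,0],0,255],[[0,-0.1,0],0,255]]'>/dev/null;python3 fy.py
python3 -m jog '[[[0,-0.05,0],0,255],[[0,-0.1,0],0,255],[[0,-0.1,0],0,255]]'>/dev/null;python3 fy.py
python3 -m jog '[[[0,-0.05,0],0,255],[[0,-0.1,0],0,255],[[0,-0.1,0],0,255]]'>/dev/null;python3 fy.py
```

```text
t 10.2 Fsink xyz [ 0.02 -0.19 -0.74] pos tool-y 433.18 z 48.82 Tz 0.032 w 18.47
t 10.5 Fsink xyz [ 0.37  0.56 -0.2 ] pos tool-y 432.26 z 49.06 Tz 0.013 w 18.25
t 10.8 Fsink xyz [ 0.08 -0.03 -0.78] pos tool-y 431.26 z 49.05 Tz -0.017 w 18.28
t 11.1 Fsink xyz [ 0.54 -0.04 -0.67] pos tool-y 430.26 z 49.03 Tz 0.036 w 18.21
```

```bash

python3 -m jog '[[[0,-0.05,0],0,255],[[0,-0.1,0],0,255],[[0,-0.1,0],0,255]]'>/dev/null;python3 fy.py
python3 -m jog '[[[0,-0.05,0],0,255],[[0,-0.1,0],0,255],[[0,-0.1,0],0,255]]'>/dev/null;python3 fy.py
```

```text
t 11.4 Fsink xyz [ 1.47 -0.23 -0.06] pos tool-y 429.7 z 49.15 Tz -0.04 w 18.21
t 11.7 Fsink xyz [ 2.94 -0.29 -0.77] pos tool-y 429.19 z 49.28 Tz -0.141 w 18.27
```

```bash

python3 -m jog '[[[0,-0.05,0],0,255],[[0,-0.1,0],0,255],[[0,-0.1,0],0,255]]'>/dev/null;python3 fy.py
```

```text
t 12.0 Fsink xyz [ 5.08  0.84 -2.04] pos tool-y 428.69 z 49.39 Tz -0.298 w 18.42
```

```bash

for i in 1 2; do :; done
python3 -m jog '[[[0,-0.05,0],0,255],[[0,-0.1,0],0,255],[[0,-0.1,0],0,255]]'>/dev/null;python3 fy.py
python3 -m jog '[[[0,-0.05,0],0,255],[[0,-0.1,0],0,255],[[0,-0.1,0],0,255]]'>/dev/null;python3 fy.py
```

```text
t 12.3 Fsink xyz [ 7.08 -0.92 -1.44] pos tool-y 428.04 z 49.48 Tz -0.314 w 18.38
t 12.6 Fsink xyz [ 5.54 -0.2  -1.93] pos tool-y 427.16 z 49.56 Tz -0.304 w 18.28
```

```bash

python3 -m jog '[[[0,-0.05,0],0,255],[[0,-0.1,0],0,255],[[0,-0.1,0],0,255]]'>/dev/null;python3 fy.py
python3 -m jog '[[[0,-0.05,0],0,255],[[0,-0.1,0],0,255],[[0,-0.1,0],0,255]]'>/dev/null;python3 fy.py
```

```text
t 12.9 Fsink xyz [ 5.99 -0.33 -0.52] pos tool-y 426.24 z 49.59 Tz -0.309 w 18.14
t 13.2 Fsink xyz [ 6.37 -0.22 -1.66] pos tool-y 425.37 z 49.63 Tz -0.344 w 18.24
```

```bash

python3 -m jog '[[[0,-0.05,0],0,255],[[0,-0.1,0],0,255],[[0,-0.1,0],0,255]]'>/dev/null;python3 fy.py
```

```text
t 13.5 Fsink xyz [ 7.35 -1.23 -2.26] pos tool-y 425.03 z 49.78 Tz -0.417 w 17.97
```

```bash

python3 -m jog '[[[0,-0.05,0],0,255],[[0,-0.1,0],0,255],[[0,-0.1,0],0,255]]'>/dev/null;python3 fy.py
```

```text
t 13.8 Fsink xyz [ 8.98 -0.92 -1.93] pos tool-y 424.56 z 49.9 Tz -0.431 w 18.16
```

```bash

python3 -m jog '[[[0,-0.05,0],0,255],[[0,-0.1,0],0,255],[[0,-0.1,0],0,255]]'>/dev/null;python3 fy.py; python3 fy.py
```

```text
t 14.1 Fsink xyz [10.21 -0.85 -2.1 ] pos tool-y 424.19 z 50.06 Tz -0.507 w 17.87
t 14.1 Fsink xyz [10.21 -0.85 -2.1 ] pos tool-y 424.19 z 50.06 Tz -0.507 w 17.87
```

Contact came at tool-y 430, then a bending plateau of 5.5–6.5 N, then a steep rise to 10 N, so the tab is flat. Now I'll ease to a light press and slide down.

```bash
cat > fa.py <<'E'
from h import *
A=[]
for i in range(4):
    manip.grab_frame('side');s=manip.get_state();M=rot(s['tcp_rot']);F=np.array(s['ft_force']);T=np.array(s['ft_torque'])
    A.append([F@M[:,1],F@M[:,0],F[2],T@M[:,1],T@M[:,0],T[2],1000*np.array(s['tcp_pos'])@M[:,1],1000*s['tcp_pos'][2]])
print('t %.2f'%s['time_s'],'F xyz',np.round(np.mean(A,0)[:3],2),'T(x,y,z sink)',np.round(np.mean(A,0)[3:6],3),'y,z',np.round(np.mean(A,0)[6:],2))
E
python3 -m jog '[[[0,0.1,0],0,255],[[0,0.2,0],0,255],[[0,0.3,0],0,255],[[0,0.35,0],0,255],[[0,0.35,0],0,255]]'>/dev/null;python3 fa.py
python3 -m jog '[[[0,0,0.05],0,255],[[0,0,0.1],0,255],[[0,0,0.1],0,255]]'>/dev/null;python3 fa.py
python3 -m jog '[[[0,0,0.05],0,255],[[0,0,0.1],0,255],[[0,0,0.1],0,255]]'>/dev/null;python3 fa.py
```

```text
t 14.80 F xyz [ 5.37  0.14 -1.05] T(x,y,z sink) [-0.107 -1.376 -0.284] y,z [425.41  49.54]
t 15.30 F xyz [ 5.07 -0.95  1.86] T(x,y,z sink) [-0.173 -1.279 -0.25 ] y,z [425.47  48.78]
t 15.80 F xyz [ 4.84 -1.35  2.65] T(x,y,z sink) [-0.137 -1.214 -0.242] y,z [425.56  47.9 ]
```

```bash

python3 -m jog '[[[0,0.1,0],0,255],[[0,0.18,0],0,255],[[0,0.18,0],0,255]]'>/dev/null;python3 fa.py
python3 -m jog '[[[0,0,0.05],0,255],[[0,0,0.1],0,255],[[0,0,0.1],0,255]]'>/dev/null;python3 fa.py
```

```text
t 16.30 F xyz [ 4.29 -0.92  1.56] T(x,y,z sink) [ 0.    -1.047 -0.181] y,z [425.94  47.15]
t 16.80 F xyz [ 4.22 -0.19  2.21] T(x,y,z sink) [ 0.092 -1.176 -0.223] y,z [425.84  46.1 ]
```

```bash

python3 -m jog '[[[0,0.1,0],0,255],[[0,0.15,0],0,255],[[0,0.15,0],0,255],[[0,0.15,0],0,255]]'>/dev/null;python3 fa.py
python3 -m jog '[[[0,0,0.05],0,255],[[0,0,0.08],0,255],[[0,0,0.08],0,255]]'>/dev/null;python3 fa.py
```

```text
t 17.40 F xyz [1.82 0.5  0.44] T(x,y,z sink) [ 0.124 -0.474 -0.077] y,z [426.47  45.78]
t 17.90 F xyz [ 0.2  -0.51 -0.37] T(x,y,z sink) [-0.039 -0.142 -0.016] y,z [426.65  45.04]
```

```bash

python3 -m jog '[[[0,-0.05,0],0,255],[[0,-0.05,0.05],0,255],[[0,-0.05,0.05],0,255]]'>/dev/null;python3 fa.py
python3 -m jog '[[[0,0,0.05],0,255],[[0,0,0.05],0,255],[[0,0,0.05],0,255]]'>/dev/null;python3 fa.py
python3 -m jog '[[[0,0,0.05],0,255],[[0,0,0.05],0,255],[[0,0,0.05],0,255]]'>/dev/null;python3 fa.py
```

```text
t 18.40 F xyz [ 0.63 -0.96 -0.31] T(x,y,z sink) [-0.059 -0.178 -0.027] y,z [426.61  44.73]
t 18.90 F xyz [0.22 0.01 0.01] T(x,y,z sink) [ 0.013 -0.163 -0.03 ] y,z [426.67  44.27]
t 19.40 F xyz [ 0.43  0.58 -0.21] T(x,y,z sink) [ 0.042 -0.142 -0.013] y,z [426.66  43.75]
```

```bash

python3 -m jog '[[[0,-0.1,0],0,255],[[0,-0.1,0.05],0,255],[[0,-0.1,0.05],0,255]]'>/dev/null;python3 fa.py
python3 -m jog '[[[0,0,0.05],0,255],[[0,0,0.05],0,255],[[0,0,0.05],0,255]]'>/dev/null;python3 fa.py
python3 -m jog '[[[0,0,0.05],0,255],[[0,0,0.05],0,255],[[0,0,0.05],0,255]]'>/dev/null;python3 fa.py
```

```text
t 19.90 F xyz [ 2.2  -0.48  0.71] T(x,y,z sink) [ 0.005 -0.65  -0.141] y,z [426.21  43.47]
t 20.40 F xyz [ 3.27 -0.28  2.19] T(x,y,z sink) [ 0.017 -0.885 -0.153] y,z [426.07  42.93]
t 20.90 F xyz [ 3.67 -1.15  3.87] T(x,y,z sink) [ 0.038 -0.998 -0.192] y,z [425.99  42.41]
```

```bash

python3 -m jog '[[[0,0.05,0],0,255],[[0,0.1,0],0,255],[[0,0.15,0],0,255],[[0,0.15,0],0,255]]'>/dev/null;python3 fa.py
```

```text
t 21.50 F xyz [ 0.69 -0.42  4.3 ] T(x,y,z sink) [ 0.186 -0.275 -0.01 ] y,z [426.53  42.07]
```

```bash

python3 -m jog '[[[0,0,-0.05],0,255],[[0,0,-0.1],0,255],[[0,0,-0.1],0,255]]'>/dev/null;python3 fa.py
```

```text
t 22.00 F xyz [-0.25  0.31  1.41] T(x,y,z sink) [ 0.262 -0.069 -0.009] y,z [426.65  42.98]
```

Releasing the sideways press left Fz at 4.3 N, so the jaw is sitting on the shoulder, about 16.6 mm over the board. It's now eased to about 1.5 N. Next I'll open the fingers gradually while centring the tweezers on the sandwich.

```bash

python3 -m jog '[[[0,0,0],0,202],[[0,0,0],0,202],[[0,0.05,0],0,200],[[0,0.1,0],0,198],[[0,0.15,0],0,196],[[0,0.15,0],0,196]]'>/dev/null;python3 fy.py;python3 fa.py
python3 -m jog '[[[0,0.05,0],0,194],[[0,0.1,0],0,192],[[0,0.15,0],0,190],[[0,0.15,0],0,190]]'>/dev/null;python3 fy.py;python3 fa.py
```

```text
t 22.6 Fsink xyz [-0.19  0.47 -0.1 ] pos tool-y 428.61 z 43.15 Tz -0.001 w 20.44
t 22.80 F xyz [-0.28 -0.01  0.75] T(x,y,z sink) [-0.055 -0.054  0.015] y,z [428.64  43.19]
t 23.2 Fsink xyz [0.1  0.56 1.41] pos tool-y 430.28 z 43.24 Tz -0.017 w 21.97
t 23.40 F xyz [ 0.33 -0.41  0.25] T(x,y,z sink) [-0.026 -0.138  0.004] y,z [430.29  43.27]
```

```bash

python3 -m jog '[[[0,0.05,0],0,187],[[0,0.1,0],0,185],[[0,0.13,0],0,183],[[0,0.13,0],0,183]]'>/dev/null;python3 fy.py;python3 fa.py
python3 -m jog '[[[0,0.03,0],0,181],[[0,0.07,0],0,179],[[0,0.07,0],0,179]]'>/dev/null;python3 fy.py;python3 fa.py
```

```text
t 23.8 Fsink xyz [ 0.57  0.63 -0.16] pos tool-y 431.49 z 43.23 Tz -0.002 w 24.7
t 24.00 F xyz [-0.48 -0.09 -0.36] T(x,y,z sink) [ 0.005 -0.087 -0.004] y,z [431.44  43.23]
t 24.3 Fsink xyz [-1.29 -0.07  0.75] pos tool-y 431.71 z 43.1 Tz -0.031 w 25.92
t 24.50 F xyz [-1.52  0.23 -0.62] T(x,y,z sink) [0.095 0.218 0.003] y,z [431.85  43.15]
```

```bash

python3 -m jog '[[[0,-0.08,0],0,179],[[0,-0.08,0],0,175],[[0,-0.08,0],0,170],[[0,-0.08,0],0,160],[[0,-0.08,0],0,150],[[0,-0.08,0],0,150]]'>/dev/null;python3 fy.py;python3 fa.py
python3 l.py 5
```

```text
t 25.1 Fsink xyz [-0.23  0.01  0.66] pos tool-y 431.52 z 43.31 Tz 0.001 w 35.06
t 25.30 F xyz [ 0.03 -0.19 -0.22] T(x,y,z sink) [-0.003 -0.047  0.015] y,z [431.41  43.26]
side tweezers_grips [249.5 203. ] 0.74
side tweezers_jaws [256.9 189.9] 0.76
side tweezers_jaws [259.2 194.6] 0.49
side tweezers [253.3 209.9] 0.81
pred side grips [249.4025 204.102 ] jaws [254.6694 188.7693] orig [249.6332 206.2154]
```

View pics/l5.png

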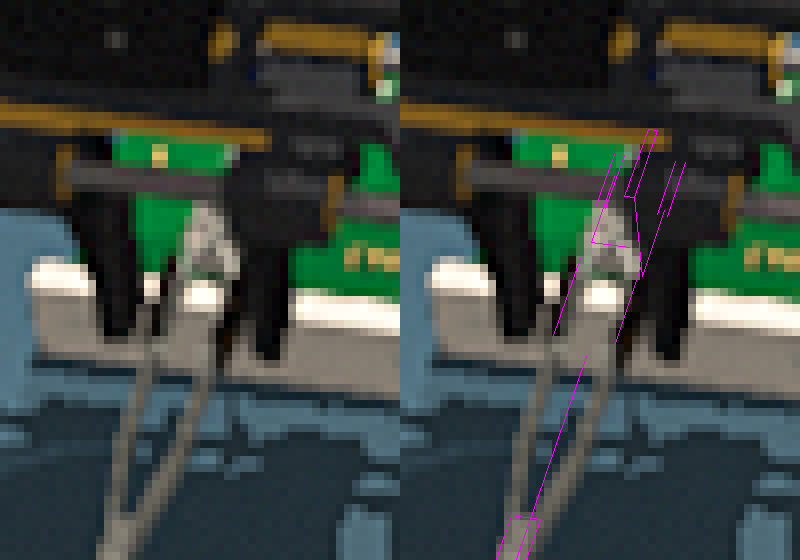

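The tweezers hold themselves: the tail is in line at (520,530) and the fingers are clear of the grips. Retreating upwards to look.

```bash

python3 -m jog '[[[0,0,0],0,130],[[0,0,0],0,130],[[0,0,-1],0,130],[[0,0,-3],0,130],[[0,0,-6],0,130],[[0,0,-10],0,130],[[0,0,-14],0,130],[[-4,0,-17],0,130],[[-8,0,-19],0,130],[[-12,0,-19],0,130],[[-16,0,-19],0,130],[[-20,0,-19],0,130],[[-24,0,-19],0,130],[[-28,0,-19],0,130],[[-28,0,-19],0,130]]'
cat > fin.py <<'E'
from h import *
np.set_printoptions(precision=4,suppress=True)
src=open("g.py").read().split("f1=dict")[0]; exec(src)
ims=[]
for n in ('top','side'):
    f=manip.grab_frame(n);np.savez(n+'6.npz',**{a:np.array(v) for a,v in f.items()})
    c=(215,220) if n=='top' else (225,165)
    ims.append(ov(f,c,(50,75) ,8,[]))
    for q in ['tweezers_jaws','tweezers_grips','tweezers','plate_top']:
        for m in manip.mark_of(q,f)[:4]:
            p=m['position']
            if p[0]<290 and p[0]>200: print(n,q,np.round(p,1),round(m['confidence'],2),px2w(f,p,z=.05))
cv2.imwrite('pics/fin.png',np.hstack(ims))
E
python3 fin.py
```

```text
time_s: 27.2
tcp_pos: [0.3898, -0.1956, 0.2338]
tcp_rot: [0.001, 0.81, 0.587, -0.001]
ft_force: [0.3, 0.4, 0.2]
grip_width: 0.0426
grip_force: 0.0
top tweezers_jaws [229.4 255.2] 0.65 [0.4916 0.1299 0.05  ]
top tweezers_grips [254.4 264.7] 0.76 [0.471  0.0742 0.05  ]
top tweezers_grips [231.8 254. ] 0.73 [0.4943 0.1246 0.05  ]
top tweezers [253.3 263. ] 0.59 [0.4747 0.0767 0.05  ]
top plate_top [231.3 255.1] 0.6 [0.4919 0.1257 0.05  ]
side tweezers_jaws [245.1 259.5] 0.6 [ 0.4581 -0.084   0.05  ]
side tweezers_grips [262.9 260.1] 0.83 [ 0.4938 -0.0905  0.05  ]
side tweezers_grips [255.9 404.3] 0.75 [ 0.4585 -0.3639  0.05  ]
side tweezers_grips [249.  203.4] 0.49 [0.4764 0.0761 0.05  ]
side tweezers [251.8 206.5] 0.59 [0.4822 0.0652 0.05  ]
side tweezers [257.3 408.7] 0.58 [ 0.4601 -0.3705  0.05  ]
side tweezers [261.4 259.6] 0.52 [ 0.4909 -0.0888  0.05  ]
```

View pics/fin.png

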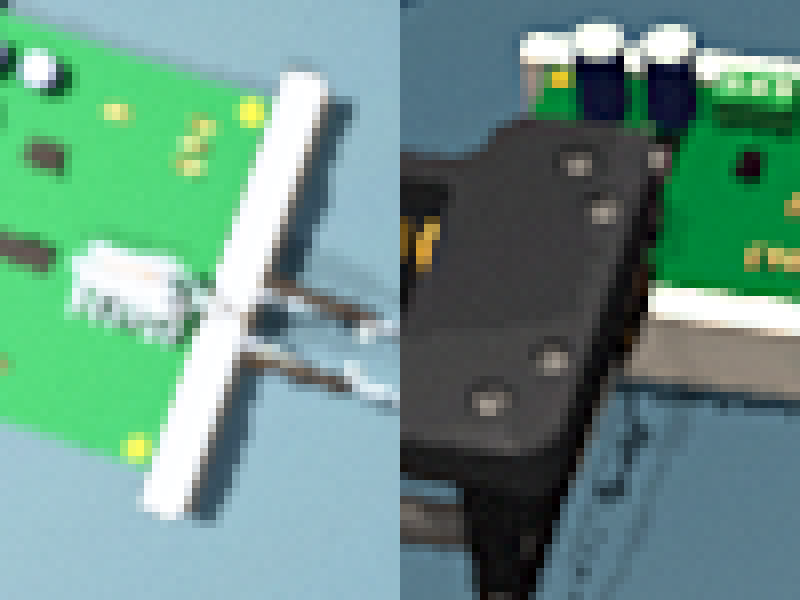

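Top view: the jaws are on the tab and plate at crop (130,265), with grips and blades running out over the rail to (370,360). I'll check level and centring numerically, with the arm moved off the side view.

```bash

python3 -m jog '[[[0,5,-3],0,130],[[0,10,-3],0,130],[[0,15,-3],0,130],[[0,20,-3],0,130],[[0,20,-3],0,130]]' | head -2
cat > q.py <<'E'
from h import *
np.set_printoptions(precision=4,suppress=True)
y=np.radians(-17.7);ux=np.array([np.cos(y),np.sin(y)]);uy=np.array([-ux[1],ux[0]]);o=np.array([.4954,.127])
for n in ('top','side'):
    f=manip.grab_frame(n);np.savez(n+'7.npz',**{a:np.array(v) for a,v in f.items()})
    v,u=np.mgrid[:420,:560];K=np.array(f['camera_matrix']);r=np.stack([(u-K[0,2])/K[0,0],(v-K[1,2])/K[1,1],np.ones(u.shape)],-1)@rot(f['orientation']).T
    P=f['origin']+r*((.048-f['origin'][2])/r[...,2])[...,None]
    sx=(P[...,:2]-o)@ux*1e3;sy=(P[...,:2]-o)@uy*1e3;S=f['color'].astype(int).sum(2);c=cloud(f)[...,2]*1e3
    D=(abs(sx)<22)&(sy<-25)&(sy>-80)&(S<260)
    nl,lab,st,ce=cv2.connectedComponentsWithStats(D.astype(np.uint8))
    for k in range(1,nl):
        if st[k,4]>5: print(n,'dark sink xy',sx[lab==k].mean(),sy[lab==k].mean(),np.ptp(sy[lab==k]),'z',np.median(c[lab==k]),st[k,4])
    for lo in range(-160,-20,12):
        m=(abs(sx)<18)&(sy>=lo)&(sy<lo+12)&(c>38)&(c<75)
        if m.sum(): print(n,lo,'n',m.sum(),'z med/90%',np.median(c[m]),np.percentile(c[m],90),'sx',sx[m].mean())
s=dict(np.load('side7.npz'));im=cv2.cvtColor(s['color'],cv2.COLOR_RGB2BGR)[165:240,215:290]
cv2.imwrite('pics/q.png',cv2.resize(im,(600,600),interpolation=cv2.INTER_CUBIC))
E
python3 q.py
```

```text
time_s: 28.2
tcp_pos: [0.5869, -0.2518, 0.2614]
top dark sink xy 16.002776777797646 -40.830303025335986 7.049202960645033 z 1.5549109356316482 19
top dark sink xy -1.0011191619374287 -41.31049594076692 7.031364401370716 z 0.5585394742811944 12
top dark sink xy -16.816160543234865 -40.36204343347852 4.913054056883858 z 0.7999885335583379 11
top -160 n 2 z med/90% 49.28039632485742 50.14722352563405 sx -1.249481774175782
top -148 n 19 z med/90% 49.37498949155206 51.53979072331573 sx -0.8351391769849377
top -136 n 11 z med/90% 49.07311283950888 50.77345510178344 sx -0.43810092093168823
top -124 n 10 z med/90% 50.366266637367204 52.357967411206396 sx -0.8800025883184261
top -112 n 7 z med/90% 49.77995669467272 52.1040095842759 sx 0.40512247667124185
top -100 n 10 z med/90% 49.44865665150328 51.054523541385755 sx -0.6195082381918153
top -88 n 8 z med/90% 50.065077256305045 50.92283063694964 sx 1.4332103349974776
top -76 n 20 z med/90% 49.11575627421094 53.345840102307406 sx -1.8085623940956892
top -64 n 25 z med/90% 53.532524838021736 55.605302770563306 sx -0.2923378354027324
top -52 n 29
[... 726 characters left out ...]
50.04268195502042 sx -0.8138900280646688
side -112 n 17 z med/90% 47.96579272187829 50.25232432751066 sx -2.9417135047462364
side -100 n 15 z med/90% 49.78721537869768 50.777239738521175 sx -3.083924091005132
side -88 n 16 z med/90% 48.227622465467306 51.73745600562057 sx -3.708046273396013
side -76 n 25 z med/90% 47.9321128434167 52.726500894467 sx -2.2824164000121647
side -64 n 21 z med/90% 52.18314346925301 53.764205204567375 sx -8.427401668273442
side -52 n 16 z med/90% 53.3077993307986 55.29921868924098 sx -8.2501630584645
side -40 n 25 z med/90% 53.43561141297359 55.068892218348765 sx -6.717259990532914
side -28 n 19 z med/90% 48.041014028215145 52.796239030402624 sx -6.977158981668363
```

View pics/q.png

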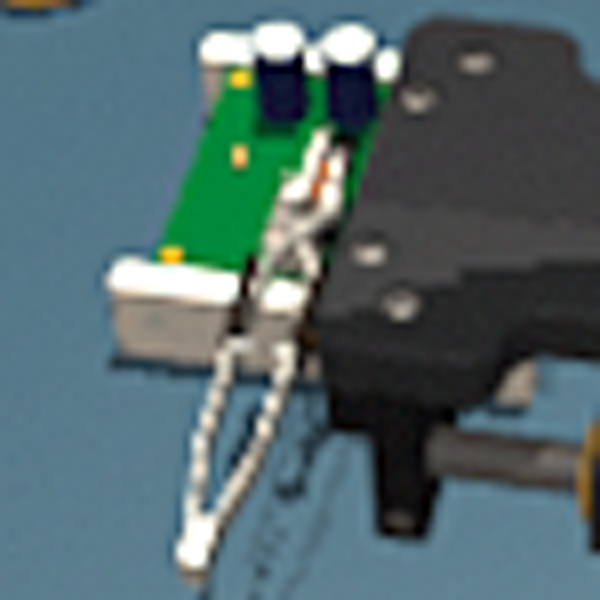

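The side view shows the tweezers clamped on the tab and plate, around (320,180). Blade tops sit at z ≈ 50 mm all along, so they are level. The axis is parallel to the plate, and the tail end is about 151 mm back, as it should be when centred.

```bash
python3 -c "
from workcell import manip;print(manip.hand_in())"
```

```text
the job is handed in; nothing more can be done
None
```

The tweezers are clamped level and centred on the tab and plate, resting on the transistor's shoulder, and the job was handed in at about 28 s with the robot clear of everything; the judge's result was not shown.

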